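# Run the gauge carriage home past its unmarked lock

### The arm

A 7-joint arm with a two-finger parallel gripper is mounted at the origin on the work surface. World frame = base frame: x ahead of the robot, y to its left, z up, the work surface at z = 0. Lengths are in mm, angles in rad, forces in N, time in s.
With the tool pointing down it reaches from about 400 to 850 mm from the base axis. Payload 4.5 kg.
Tool frame: the origin (TCP) lies at the very end of the fingers, on their centre line; the grasp point (between the pads) lies 19 mm behind it; x points along the fingers, z is the direction in which the jaws open and shut, and the axes are right-handed (so a half turn about x gives the same grasp; the last joint's range is limited). The gripper opens to 85 mm and grips with 20 to 120 N. Pads are 22 mm wide; open, the fingers measure 114 mm over their backs; the gripper's body (76 mm by 85 mm) begins 54 mm behind the grasp point. The pads swing forward as they close: fully open they stand 13 mm farther back than shut.
Start: joints at [-1.075, 0.689, -0.195, 1.565, 0.157, 0.902, -0.215], TCP at [278.461, 559.566, 231.317] pointing down, gripper open.
Joint ranges: [-3.01, 3.01], [-0.46, 2.08], [-1.47, 1.51], [0.13, 2.56], [-1, 4.14], [0.04, 2.09], [-2.66, 2.66]. Speed limits (rad/s): [2.57, 2.57, 3.14, 3.14, 3.14, 3.14, 3.14].

### API

Orientations are given as a 3x3 rotation matrix whose columns are the frame's x, y, z axes.
In Python, from plant import get_state, snapshot, job_done gives the robot as it stands.
- The arm moves only by the tool jog_arm, never from a script. Its argument "targets" is a list that holds one entry, the list of rows, each a list of 6 numbers: the shift along the tool's x, y, z in mm, then the turn, a rotation vector about the tool's x, y, z in rad. In form: [[[tx, ty, tz, ax, ay, az], ...]]. A call has 1 to 5 rows; each row shifts and turns the commanded pose from where the row before left it, along the tool's axes as they then stand; what a row does not reach is not made up. A row lasts 1/12 s, in which the tool goes at most 41.7 mm and 7.16 degrees, less where a joint would pass 70% of its speed; a pose out of reach is approached as far as the arm can. A call with a gripper value outside its range is refused whole. "claw" is the opening, from 0 (shut) to 1 (fully open), set as the call begins (left out, the last holds). The fingers move at their own pace and stop on an object; the grip force is fixed at half the most. Time passes only in rows, so rows that do not move let the fingers close. It gives the time, the measured TCP pose, the force and the opening at its end, in the units of the state.
- get_state(): the state, without advancing time (a new reading comes with each control period).
- snapshot(name): name is "side" or "top" or "wrist"; returns a dict with "frame" (400x640x3 uint8, red, green, blue), "vfov" (degrees; the focal length in pixels is half the picture's height over the tangent of half this angle, whatever the lens; pixels are square), "cx", "cy" (the principal point, pixels), "origin" and "rotation" of the camera in the world. Camera axes: x right, y down, z forward; pixel columns grow to the right and rows downward; lengths in mm; the calibration is good to about 2 mm. A picture is of the moment at which its call begins. There is no depth.
- job_done(): hands the job in, once; it reports no verdict.
The state is a dict: "clock": time; "joint_pos": joint angles; "qd": joint speeds; "effort": joint torques, N m; "position": TCP position; "tcp_rot": TCP orientation; "force": force on the tool from outside, world axes, zero at the start; "ft_torque": the same for the moment, N m; "gripper_width": opening from 0.0 (shut) to 1.0 (fully open).
Only numpy, scipy, OpenCV 4.12 (cv2) and the standard library are available. Lean on these libraries where they do the work, as an engineer would, in place of code of your own. Each camera call takes 0.05 s, during which the arm holds its last target. There are 200 camera calls.

### The job

On the gauge slide, run the blue-knobbed carriage along its bed, fully home to the rubber stop, so that the clamped square tube stands under the dial gate. The yellow lock tab is unmarked: at one end of its travel it holds the carriage and at the other it frees it, and which is which differs from one slide to the next, so you learn it only by trying the carriage. Let go of everything at the end and leave the loose tube, the plate and the bottle where they are.

Things in the scene. Friction and masses are not known exactly. Their poses are not given: they have to be found in the camera images.
- carriage (a joint): Travel of the aluminium carriage in m: 0 parked, 0.13 fully home against the rubber stop; starts at 0 to 0.004. Free, it slides with about 3 N of friction and stays where it is left; locked, it has a little play and stops dead at about 0.008 (0.011 if forced).
- carriage_knob (a point): Centre of the top of the carriage's blue knob: upright block 24 mm along the travel, 36 mm across, 76 mm tall, top 125 mm and carriage deck 49 mm above the table. Axes: y along the travel towards home, z up, x across the bed. Centred 80 mm ahead of it (+y) on the carriage is a clamped hollow square steel tube, 40 mm square, top 80 mm above the table.
- lock_tab (a point): Centre of the top of the yellow lock tab: upright block 14 mm (x) by 30 mm (y), top 92 mm, its dark housing's top 42 mm above the table. Axes as the knob's. It starts at its -x end and slides 30 mm in +x to its other stop, with 2 N of friction, staying where left. Either end may be the locking one, unseen. Take it right across, with the carriage parked, to change it.
- slide_bed: Fixed grey bed of the slide, 100 mm wide, 330 mm long; origin on the table under its centre line, axes as the knob's, turned up to 0.3 rad. The knob parks at y = -120 mm, x = 0; the lock tab starts at x = -140, y = -20. The steel dial gate stands across it at y = 90: 138 mm wide, 22 mm along y (dial 44), underside 94 mm, top 120 mm above the table.
- tube: Bystander: loose hollow square steel tube section, 50 mm square, 45 mm tall, standing; origin at the centre of its underside.
- plate: Bystander: loose steel plate, 110 x 80 x 10 mm, lying flat; origin at the centre of its underside.
- bottle: Bystander: clear closed bottle, 60 mm across, 190 mm tall, white cap, upright; origin at the centre of its underside.

How it is judged (in metres and radians):
At the end, for the whole second after the job is handed in: The carriage stands at rest fully home: within 11 mm of its stop (joint above 0.119 of 0.13) (value of joint carriage above 0.119 m and velocity of joint carriage between -0.01 and 0.01 m/s); the robot touches nothing.
It fails at once if the loose tube, the plate or the bottle is moved by more than 30 mm or the bottle is tipped by more than 0.35 rad (distance of any of tube, plate, bottle from where it was at the start of the episode above 0.03 m or angle between bottle's own z axis and vertical above 0.35 rad).
It also fails if it takes over 54 s, if anything falls off the work surface, if the arm or the gripper's body presses on something with over 40 N, if the wrist force passes 120 N, or if a joint passes its speed limit or range.

## Working session

There is one attempt and no reset: what is moved stays moved. The work goes in short steps, Python scripts to look and compute and a tool call to move; the robot and the scene stay as the last step left them, time stands still between calls to the robot, and variables do not carry over. Pictures are saved under pics/ and viewed, about 8 in all and at most 12, crops included, and the job is handed in when it is done.

Besides the shell and the picture viewer there is one more tool, called after "Request:" in YAML: its name, and indented under it one key for each argument. jog_arm: Moves the arm, as the interface text tells. Its arguments: {"type":"object","properties":{"targets":{"type":"array","items":{"type":"array","items":{"type":"array","items":{"type":"number"}}}},"claw":{"type":"number"}},"required":["targets"]}

```bash
ls; mkdir -p pics; cat > h.py <<'E'
import numpy as np, cv2
from plant import get_state, snapshot, job_done
def snap(n,f):
    s=snapshot(n); cv2.imwrite('pics/'+f,cv2.cvtColor(np.asarray(s['frame']),cv2.COLOR_RGB2BGR)); return s
def ray(s,u,v):
    f=200/np.tan(np.radians(s['vfov'])/2)
    d=np.asarray(s['rotation'])@np.array([(u-s['cx'])/f,(v-s['cy'])/f,1]); return np.asarray(s['origin'],float),d
def onz(s,u,v,z):
    o,d=ray(s,u,v); return o+d*(z-o[2])/d[2]
def proj(s,p):
    f=200/np.tan(np.radians(s['vfov'])/2)
    c=np.asarray(s['rotation']).T@(np.asarray(p,float)-np.asarray(s['origin'])); return s['cx']+f*c[0]/c[2],s['cy']+f*c[1]/c[2]
def blobs(s,lo,hi,amin=30):
    h=cv2.cvtColor(np.asarray(s['frame']),cv2.COLOR_RGB2HSV)
    m=cv2.inRange(h,lo,hi); n,_,st,c=cv2.connectedComponentsWithStats(m)
    return [(st[i].tolist(),c[i].round(1).tolist()) for i in range(1,n) if st[i,4]>=amin],m
E
python3 - <<'E'
from h import *
a=snap('top','top1.png');b=snap('side','side1.png')
im=np.vstack([cv2.imread('pics/top1.png'),cv2.imread('pics/side1.png')])
for s in(a,b):
    print(np.round(s['origin']),np.round(s['rotation'],2).tolist(),s['vfov'],s['cx'],s['cy'])
    print('blue',blobs(s,(100,120,50),(125,255,255))[0]); print('yel',blobs(s,(20,120,80),(35,255,255))[0])
st=get_state();print(st)
cv2.imwrite('pics/both1.png',cv2.resize(im,(480,600)))
E
```

```text
pics
[ 406.   12. 1294.] [[0.01, -0.99, 0.15], [-1.0, -0.01, -0.0], [0.0, -0.15, -0.99]] 48.08352751321501 320.9406661451433 195.31548850436138
blue [([336, 176, 9, 13, 109], [339.7, 182.1]), ([535, 264, 101, 69, 5402], [580.9, 297.0])]
yel [([301, 235, 11, 5, 55], [306.0, 237.0])]
[ 524. -668.  919.] [[1.0, -0.05, 0.04], [-0.06, -0.78, 0.63], [-0.0, -0.63, -0.78]] 57.42209214447159 318.07931911175655 202.25484009035068
blue [([334, 204, 12, 21, 199], [339.3, 213.3])]
yel [([287, 191, 5, 15, 55], [288.5, 199.3])]
{'clock': 0.1, 'joint_pos': array([-1.07516623,  0.68990741, -0.19450304,  1.56623947,  0.15730892,
        0.90251355, -0.21509838]), 'qd': array([ 0.00026923, -0.00142929,  0.00074417, -0.0032528 , -0.00174692,
       -0.00014546, -0.00049821]), 'effort': array([-3.31535419e-03, -5.40609348e+01, -1.27142642e+00, -1.58986294e+01,
        9.37277247e-03,  4.41207667e-03,  1.06238232e-07]), 'position': array([278.28217544, 558.97346817, 230.55941883]), 'tcp_rot': array([[-6.17994004e-04, -8.95269872e-01,  4.45523820e-01],
       [-1.55903536e-03,  4.45524226e-01,  8.95268526e-01],
       [-9.99998594e-01, -1.41316806e-04, -1.67108868e-03]]), 'force': array([-0.53551322,  0.59618347,  0.21408584]), 'ft_torque': array([-0.07883183, -0.01640109,  0.01021938]), 'gripper_width': 0.9993545041682447}
```

View pics/top1.png

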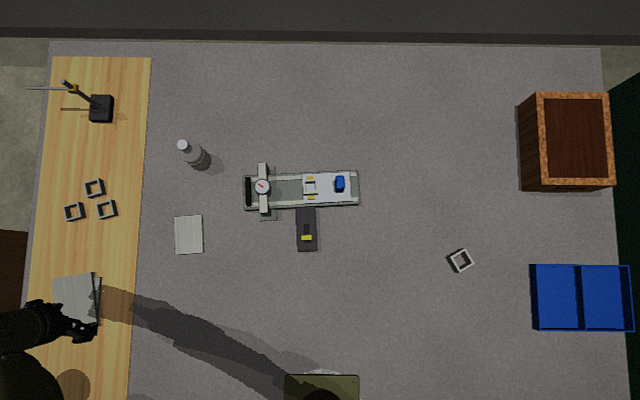

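View pics/side1.png

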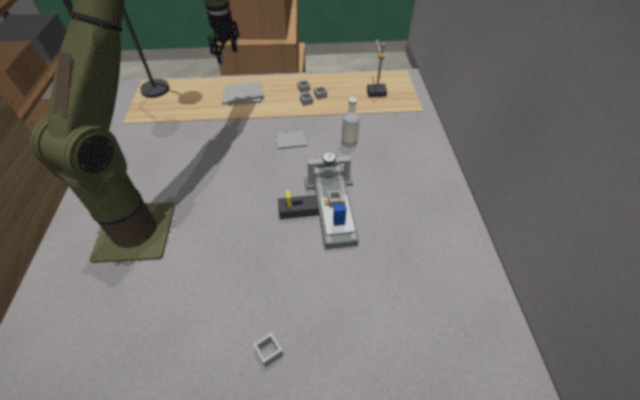

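The top view shows the slide with home to the left (+y world): knob at (340,182), tab at (306,237), gate at (263,190), bottle at (190,153), plate at (189,234). The side view agrees, with the knob at (339,213) and the tab at (288,199).

```bash
python3 - <<'E'
from h import *
a=snapshot('top');b=snapshot('side')
def tri(p,q):
    o1,d1=ray(a,*p);o2,d2=ray(b,*q)
    t=np.linalg.lstsq(np.c_[d1,-d2],o2-o1,rcond=None)[0]
    p1,p2=o1+t[0]*d1,o2+t[1]*d2; return (p1+p2)/2,np.linalg.norm(p1-p2)
R=cv2.imread('pics/top1.png');S=cv2.imread('pics/side1.png')
cv2.imwrite('pics/c1.png',np.hstack([cv2.resize(R[150:260,230:370],(400,314),interpolation=3)[:300],cv2.resize(S[140:260,260:380],(300,300),interpolation=3)]))
# knob top: guess brighter part; use centroid as mid-height check
k=onz(a,339.7,182.1,115);t=onz(a,306,237,85)
print('knob',k,'tab',t,tri((339.7,182.1),(339.3,213.3)),tri((306,237),(288.5,199.3)))
d=t[:2]-k[:2]; print('yaw',np.arctan2(d[1],d[0])-np.arctan2(100,-140),np.linalg.norm(d))
h=cv2.cvtColor(a['frame'],cv2.COLOR_RGB2HSV)
for n,(u,v) in dict(bl=(245,210),br=(359,204),tr=(357,171),tl=(243,176)).items(): print(n,onz(a,u,v,30))
for n,(u,v,z) in dict(bot=(183,146,190),plate=(189,234,5),tube=(460,260,20)).items(): print(n,onz(a,u,v,z))
E
```

```text
knob [619.03140961 -41.21614036 115.        ] tab [473.28032408  47.18607029  85.        ] (array([621.64143533, -42.40365549,  91.2190707 ]), np.float64(3.331697854259929)) (array([474.48481304,  47.98647139,  55.53547892]), np.float64(0.8816417977855657))
yaw 0.0750433238135253 170.46503975330904
bl [550.52134153 223.0457716   30.        ]
br [ 571.83756936 -100.32681742   30.        ]
tr [667.47002499 -94.60300405  30.        ]
tl [648.52739288 232.44083344  30.        ]
bot [693.01166851 359.05306144 190.        ]
plate [482.11381562 385.06108614   5.        ]
tube [ 417.71766828 -385.8252326    20.        ]
```

View pics/c1.png

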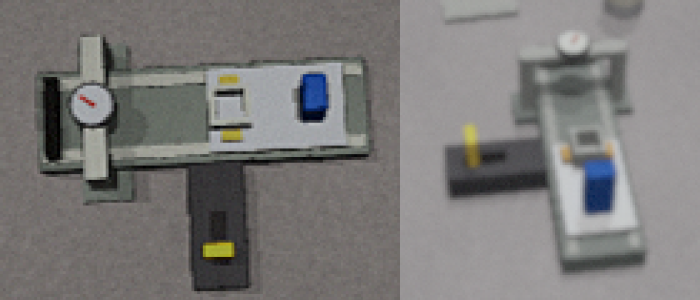

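Bed yaw is about 0.064 rad, the knob is near (620,-41) and the tab near (474,47). With tool z along slide x and the tool pointing down, tool y is slide y. I'll turn the tool first.

Request:
jog_arm:
  targets:
    - [[0,0,0,0.12,0,0],[0,0,0,0.12,0,0],[0,0,0,0.12,0,0],[0,0,0,0.12,0,0],[0,0,0,0.12,0,0]]
  claw: 1

```text
clock: 0.62
position: [278.4, 559.4, 231.1]
tcp_rot: [[-0.0, -0.482, 0.876], [-0.0, 0.876, 0.482], [-1.0, -0.0, -0.0]]
force: [-0.3, 0.7, 0.2]
gripper_width: 1.0
```

Request:
jog_arm:
  targets:
    - [[0,0,0,0.115,0,0],[0,0,0,0.115,0,0],[0,0,0,0.115,0,0],[0,0,0,0.1,0,0],[0,0,0,0,0,0]]

```text
clock: 1.03
position: [278.1, 559.5, 231.1]
tcp_rot: [[0.0, -0.062, 0.998], [-0.001, 0.998, 0.062], [-1.0, -0.001, 0.0]]
force: [-0.0, -0.1, -0.3]
gripper_width: 1.0
```

Request:
jog_arm:
  targets:
    - [[0,-31,15,0,0,0],[0,-31,15,0,0,0],[0,-31,15,0,0,0],[0,-31,15,0,0,0],[0,-31,15,0,0,0]]

```text
clock: 1.45
position: [363.7, 408.2, 231.3]
tcp_rot: [[0.0, -0.068, 0.998], [-0.0, 0.998, 0.068], [-1.0, -0.0, 0.0]]
force: [0.8, -0.1, 0.3]
gripper_width: 1.004
```

Request:
jog_arm:
  targets:
    - [[0,-31,15,0,0,0],[0,-31,15,0,0,0],[0,-31,15,0,0,0],[0,-31,15,0,0,0],[0,-31,15,0,0,0]]

```text
clock: 1.87
position: [448.5, 258.3, 231.4]
tcp_rot: [[0.0, -0.068, 0.998], [0.0, 0.998, 0.068], [-1.0, 0.0, 0.0]]
force: [0.8, 0.9, -0.1]
gripper_width: 0.999
```

Request:
jog_arm:
  targets:
    - [[0,-31,15,0,0,0],[0,-31,15,0,0,0],[0,-31,15,0,0,0],[0,-31,15,0,0,0],[0,-31,15,0,0,0]]

```text
clock: 2.28
position: [533.3, 108.3, 231.3]
tcp_rot: [[0.0, -0.067, 0.998], [0.0, 0.998, 0.067], [-1.0, 0.0, 0.0]]
force: [0.7, 0.3, 1.0]
gripper_width: 1.005
```

Request:
jog_arm:
  targets:
    - [[0,-31,15,0,0,0],[0,-31,15,0,0,0],[0,-31,15,0,0,0],[0,-31,15,0,0,0],[0,0,0,0,0,0]]

```text
clock: 2.7
position: [603.5, -19.9, 231.4]
tcp_rot: [[0.004, -0.056, 0.998], [-0.007, 0.998, 0.056], [-1.0, -0.007, 0.003]]
force: [0.7, -1.9, 0.3]
gripper_width: 1.002
```

```bash
python3 - <<'E'
from h import *
s=snap('wrist','w1.png');st=get_state()
print(st['position'],st['joint_pos'],np.round(s['origin']),np.round(s['rotation'],2).tolist())
bl=blobs(s,(100,120,40),(125,255,255))[0];print(bl);print(blobs(s,(20,120,80),(35,255,255))[0])
E
```

```text
[601.8392723  -15.55803653 231.12568543] [-0.06716829  0.65400294  0.02569572  1.64676096 -0.0168282   0.83984014
  0.02360255] [598.  65. 373.] [[1.0, 0.05, 0.02], [0.05, -0.94, -0.33], [0.0, 0.33, -0.94]]
[([312, 184, 45, 52, 1777], [333.6, 213.5])]
[([143, 73, 22, 39, 663], [153.7, 92.0])]
```

View pics/w1.png

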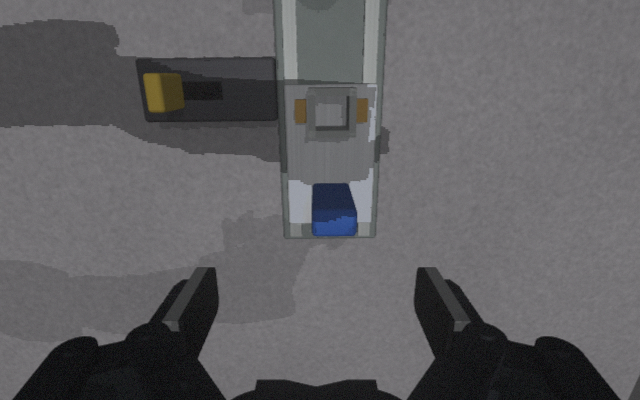

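The wrist view shows the knob's bright top at about rows 211–236, cols 312–357 and the tab's top near (150–168, 92). The tool still has residual motion from lag.

```bash
python3 - <<'E'
from h import *
s=snapshot('wrist');st=get_state()
print(st['position'],st['tcp_rot'].round(3).tolist(),np.round(s['origin']))
h=cv2.cvtColor(s['frame'],cv2.COLOR_RGB2HSV)
_,m=blobs(s,(100,120,40),(125,255,255))
print([int(x) for x in h[180:240:3,334,2]])
top=m&cv2.inRange(h,(0,0,120),(255,255,255)); ys,xs=np.nonzero(top);print(xs.min(),xs.max(),ys.min(),ys.max())
k=onz(s,(xs.min()+xs.max())/2,(ys.min()+ys.max())/2,125);print('knob',k)
b,m=blobs(s,(20,120,60),(35,255,255)); print(b); x0,y0,w,hh,_=b[0][0]
print([int(x) for x in h[92,140:192,2]])
# tab top centre: right edge of top unknown -> left base/top; 
for u in (x0,x0+w): print(u,onz(s,u,y0+hh/2,92))
# yaw from bed edges (low left edge line, right edge)
R=st['tcp_rot'];d=k-st['position'];print('tool',R.T@d)
g=cv2.Canny(cv2.cvtColor(s['frame'],cv2.COLOR_RGB2GRAY),40,100)
L=cv2.HoughLinesP(g,1,np.pi/360,40,minLineLength=60,maxLineGap=8)
for l in L[:,0]:
    a,c=onz(s,*map(float,l[:2]),40),onz(s,*map(float,l[2:]),40);e=a-c
    if abs(e[1])>3*abs(e[0]) : print(l,np.arctan(-e[0]/e[1]).round(3))
E
```

```text
[600.7960233  -12.10232915 230.96691347] [[-0.0, -0.063, 0.998], [-0.001, 0.998, 0.063], [-1.0, -0.001, -0.0]] [597.  68. 373.]
[110, 113, 115, 64, 68, 67, 66, 66, 67, 65, 64, 64, 82, 92, 136, 144, 142, 141, 140, 127]
316 357 217 239
knob [618.97451005 -40.94171439 125.        ]
[([147, 79, 40, 39, 1342], [166.2, 97.3])]
[77, 78, 69, 53, 41, 45, 44, 55, 94, 112, 118, 118, 119, 122, 118, 121, 119, 121, 120, 120, 121, 115, 113, 107, 92, 77, 68, 69, 69, 66, 64, 68, 68, 68, 66, 69, 66, 68, 66, 69, 62, 65, 67, 63, 64, 50, 21, 29, 28, 27, 26, 28]
147 [465.76421807  46.01339654  92.        ]
187 [496.94734267  47.8023351   92.        ]
tool [105.98013796 -29.86436546  16.35494742]
[284   3 287 117] 0.057
[377 241 382 155] 0.063
[274   1 277  61] 0.074
[378  90 380  23] 0.085
[281 159 284 240] 0.061
[298   0 299  81] 0.054
[287 118 290 194] 0.07
[313 188 313 248] 0.055
```

Request:
jog_arm:
  targets:
    - [[0,-15,8,0,0,0],[0,-15,8,0,0,0],[30,0,0,0,0,0],[30,0,0,0,0,0],[30,0,0,0,0,0]]

```text
clock: 3.22
position: [618.5, -36.9, 140.8]
tcp_rot: [[0.001, -0.068, 0.998], [0.002, 0.998, 0.068], [-1.0, 0.002, 0.001]]
force: [0.5, 0.6, -0.5]
gripper_width: 0.996
```

Request:
jog_arm:
  targets:
    - [[30,0,0,0,0,0],[20,0,0,0,0,0],[16,0,0,0,0,0],[0,0,0,0,0,0],[0,0,0,0,0,0]]

```text
clock: 3.63
position: [617.6, -37.1, 74.8]
tcp_rot: [[-0.002, -0.067, 0.998], [0.001, 0.998, 0.067], [-1.0, 0.001, -0.002]]
force: [0.1, 0.4, 0.4]
gripper_width: 1.0
```

Request:
jog_arm:
  targets:
    - [[0,0,0,0,0,0],[0,0,0,0,0,0],[0,0,0,0,0,0],[0,0,0,0,0,0],[0,0,0,0,0,0]]
  claw: 0

```text
clock: 4.05
position: [619.3, -38.8, 76.4]
tcp_rot: [[0.002, -0.064, 0.998], [0.0, 0.998, 0.064], [-1.0, 0.0, 0.002]]
force: [0.2, 0.8, 5.2]
gripper_width: 0.413
```

Request:
jog_arm:
  targets:
    - [[0,0,0,0,0,0],[0,0,0,0,0,0],[0,0,0,0,0,0],[0,0,0,0,0,0],[0,0,0,0,0,0]]

```text
clock: 4.47
position: [619.3, -38.8, 76.5]
tcp_rot: [[0.002, -0.064, 0.998], [0.0, 0.998, 0.064], [-1.0, 0.0, 0.002]]
force: [-0.8, 0.7, 6.2]
gripper_width: 0.418
```

Request:
jog_arm:
  targets:
    - [[0,3,0,0,0,0],[0,3,0,0,0,0],[0,3,0,0,0,0],[0,3,0,0,0,0],[0,2,0,0,0,0]]

```text
clock: 4.88
position: [618.9, -32.2, 76.5]
tcp_rot: [[0.003, -0.061, 0.998], [-0.009, 0.998, 0.061], [-1.0, -0.009, 0.003]]
force: [2.0, -14.6, 2.9]
gripper_width: 0.416
```

Request:
jog_arm:
  targets:
    - [[0,3,0,0,0,0],[0,0,0,0,0,0],[0,0,0,0,0,0]]

```text
clock: 5.13
position: [618.9, -31.8, 76.5]
tcp_rot: [[0.004, -0.06, 0.998], [-0.012, 0.998, 0.06], [-1.0, -0.012, 0.003]]
force: [2.9, -15.4, 2.4]
gripper_width: 0.412
```

Locked: the knob stopped after about 7 mm and the force rose to 15 N. I'll return the carriage to its parked position.

Request:
jog_arm:
  targets:
    - [[0,-6,0,0,0,0],[0,-6,0,0,0,0],[0,-5,0,0,0,0],[0,-5,0,0,0,0],[0,0,0,0,0,0]]

```text
clock: 5.55
position: [619.4, -40.9, 76.5]
tcp_rot: [[0.001, -0.065, 0.998], [0.004, 0.998, 0.065], [-1.0, 0.004, 0.002]]
force: [-0.5, 6.8, 7.3]
gripper_width: 0.412
```

Request:
jog_arm:
  targets:
    - [[0,0,0,0,0,0],[0,0,0,0,0,0]]

```text
clock: 5.72
position: [619.4, -40.9, 76.4]
tcp_rot: [[0.001, -0.065, 0.998], [0.004, 0.998, 0.065], [-1.0, 0.004, 0.002]]
force: [-1.2, 5.8, 7.8]
gripper_width: 0.412
```

Request:
jog_arm:
  targets:
    - [[0,0,0,0,0,0],[0,0,0,0,0,0],[0,0,0,0,0,0],[0,0,0,0,0,0],[0,0,0,0,0,0]]
  claw: 1

```text
clock: 6.13
position: [618.6, -44.4, 75.1]
tcp_rot: [[-0.0, -0.063, 0.998], [-0.0, 0.998, 0.063], [-1.0, -0.0, -0.0]]
force: [-0.6, 0.0, -0.4]
gripper_width: 0.998
```

Request:
jog_arm:
  targets:
    - [[-30,0,0,0,0,0],[-30,0,0,0,0,0],[-30,0,0,0,0,0],[0,0,0,0,0,0],[0,20,-28,0,0,0]]

```text
clock: 6.55
position: [596.5, -30.5, 167.8]
tcp_rot: [[0.014, -0.058, 0.998], [-0.004, 0.998, 0.058], [-1.0, -0.004, 0.013]]
force: [1.7, 0.8, -0.3]
gripper_width: 1.0
```

Request:
jog_arm:
  targets:
    - [[0,20,-28,0,0,0],[0,20,-28,0,0,0],[0,20,-28,0,0,0],[0,20,-28,0,0,0],[0,0,0,0,0,0]]

```text
clock: 6.97
position: [464.8, 50.3, 164.7]
tcp_rot: [[-0.01, -0.07, 0.997], [0.001, 0.998, 0.07], [-1.0, 0.002, -0.01]]
force: [-0.5, -0.1, -0.1]
gripper_width: 0.998
```

```bash
python3 - <<'E'
from h import *
s=snap('wrist','w2.png');st=get_state()
print(st['position'],st['tcp_rot'].round(3).tolist())
b,_=blobs(s,(20,120,50),(35,255,255));print(b);x0,y0,w,hh,_=b[0][0]
print('pix of believed tab top',proj(s,[472.5,47,92]))
E
```

```text
[468.96257637  48.76370311 165.0546853 ] [[-0.004, -0.068, 0.998], [0.0, 0.998, 0.068], [-1.0, 0.001, -0.004]]
[([319, 180, 21, 58, 1108], [328.6, 209.1])]
pix of believed tab top (np.float64(328.84728650019605), np.float64(218.1353467610975))
```

View pics/w2.png

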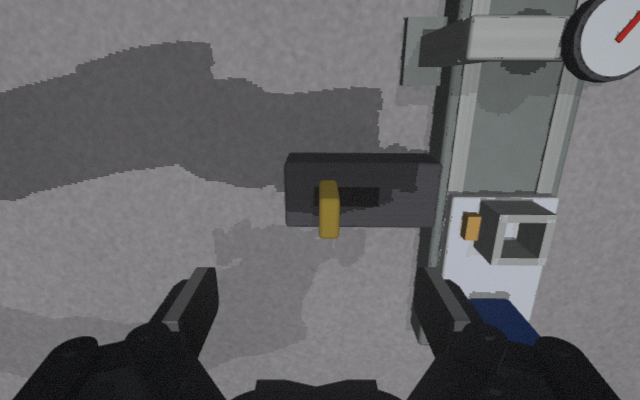

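The tab top is at (329,218), exactly where I believed it was. I'll descend, grip it, and take it across.

Request:
jog_arm:
  targets:
    - [[30,0,0,0,0,0],[30,0,0,0,0,0],[30,0,0,0,0,0],[18,0,0,0,0,0],[0,0,0,0,0,0]]

```text
clock: 7.43
position: [472.0, 46.0, 54.1]
tcp_rot: [[-0.004, -0.063, 0.998], [-0.001, 0.998, 0.063], [-1.0, -0.001, -0.004]]
force: [1.0, -0.5, 0.5]
gripper_width: 1.001
```

Request:
jog_arm:
  targets:
    - [[0,0,0,0,0,0],[0,0,0,0,0,0],[0,0,0,0,0,0],[0,0,0,0,0,0],[0,0,0,0,0,0]]
  claw: 0

```text
clock: 7.85
position: [473.4, 47.0, 58.3]
tcp_rot: [[0.002, -0.064, 0.998], [0.0, 0.998, 0.064], [-1.0, 0.0, 0.002]]
force: [-0.2, 0.4, 0.3]
gripper_width: 0.296
```

Request:
jog_arm:
  targets:
    - [[0,0,0,0,0,0],[0,0,0,0,0,0],[0,0,0,0,0,0],[0,0,0,0,0,0],[0,0,0,0,0,0]]

```text
clock: 8.27
position: [473.2, 47.1, 58.1]
tcp_rot: [[0.002, -0.064, 0.998], [0.0, 0.998, 0.064], [-1.0, 0.0, 0.002]]
force: [-0.2, -0.4, 5.6]
gripper_width: 0.156
```

Request:
jog_arm:
  targets:
    - [[0,0,7,0,0,0],[0,0,7,0,0,0],[0,0,7,0,0,0],[0,0,7,0,0,0],[0,0,4,0,0,0]]

```text
clock: 8.68
position: [503.3, 49.0, 58.1]
tcp_rot: [[-0.003, -0.065, 0.998], [-0.0, 0.998, 0.065], [-1.0, 0.0, -0.003]]
force: [-9.8, -0.4, 16.3]
gripper_width: 0.156
```

Request:
jog_arm:
  targets:
    - [[0,0,2,0,0,0],[0,0,0,0,0,0],[0,0,0,0,0,0]]

```text
clock: 8.93
position: [503.2, 49.0, 58.1]
tcp_rot: [[-0.006, -0.065, 0.998], [-0.0, 0.998, 0.065], [-1.0, -0.0, -0.006]]
force: [-7.2, -0.0, 11.8]
gripper_width: 0.156
```

Request:
jog_arm:
  targets:
    - [[0,0,-4,0,0,0],[0,0,0,0,0,0],[0,0,0,0,0,0],[0,0,0,0,0,0],[0,0,0,0,0,0]]
  claw: 0.7

```text
clock: 9.35
position: [503.1, 48.9, 57.3]
tcp_rot: [[0.001, -0.064, 0.998], [0.0, 0.998, 0.064], [-1.0, 0.0, 0.001]]
force: [-0.4, 0.0, 0.0]
gripper_width: 0.701
```

Request:
jog_arm:
  targets:
    - [[-30,0,0,0,0,0],[-30,0,0,0,0,0],[-30,0,0,0,0,0],[-20,0,0,0,0,0],[0,-18,20,0,0,0]]
  claw: 1

```text
clock: 9.77
position: [522.4, 36.1, 170.9]
tcp_rot: [[0.002, -0.07, 0.998], [0.003, 0.998, 0.07], [-1.0, 0.003, 0.002]]
force: [-0.6, 0.3, -0.6]
gripper_width: 1.0
```

Request:
jog_arm:
  targets:
    - [[0,-20,23,0,0,0],[0,-20,23,0,0,0],[0,-20,22,0,0,0],[0,-20,22,0,0,0],[0,0,0,0,0,0]]

```text
clock: 10.18
position: [623.3, -48.1, 167.5]
tcp_rot: [[0.006, -0.058, 0.998], [-0.004, 0.998, 0.058], [-1.0, -0.005, 0.006]]
force: [1.0, 0.0, 0.4]
gripper_width: 1.0
```

Request:
jog_arm:
  targets:
    - [[0,0,0,0,0,0],[0,0,0,0,0,0]]

```text
clock: 10.35
position: [617.8, -41.2, 166.8]
tcp_rot: [[-0.002, -0.064, 0.998], [0.001, 0.998, 0.064], [-1.0, 0.001, -0.002]]
force: [0.2, -0.0, -0.1]
gripper_width: 0.999
```

```bash
python3 - <<'E'
from h import *
s=snapshot('top')
b,_=blobs(s,(20,120,80),(35,255,255));print([(x,onz(s,*x[1],85).round()) for x in b])
print([(x,onz(s,*x[1],115).round()) for x in blobs(s,(100,120,50),(125,255,255))[0]])
E
```

```text
[(([300, 224, 12, 5, 58], [305.3, 226.0]), array([503.,  50.,  85.]))]
[(([535, 264, 101, 69, 5446], [581.0, 297.2]), array([ 326., -665.,  115.]))]
```

The tab now measures (503,50), so it moved the full 30 mm. Next I re-grip the knob and push gently.

Request:
jog_arm:
  targets:
    - [[30,0,0,0,0,0],[30,0,0,0,0,0],[20,0,0,0,0,0],[11,0,0,0,0,0],[0,0,0,0,0,0]]

```text
clock: 10.82
position: [616.2, -40.5, 74.0]
tcp_rot: [[-0.006, -0.066, 0.998], [0.001, 0.998, 0.066], [-1.0, 0.001, -0.005]]
force: [-1.3, -0.3, 0.1]
gripper_width: 0.999
```

Request:
jog_arm:
  targets:
    - [[0,0,0,0,0,0],[0,0,0,0,0,0],[0,0,0,0,0,0],[0,0,0,0,0,0],[0,0,0,0,0,0]]
  claw: 0

```text
clock: 11.23
position: [619.5, -41.9, 77.7]
tcp_rot: [[0.002, -0.064, 0.998], [0.0, 0.998, 0.064], [-1.0, -0.0, 0.002]]
force: [0.5, -0.3, 5.9]
gripper_width: 0.417
```

Request:
jog_arm:
  targets:
    - [[0,0,0,0,0,0],[0,0,0,0,0,0],[0,0,0,0,0,0]]

```text
clock: 11.48
position: [619.5, -41.9, 77.8]
tcp_rot: [[0.002, -0.064, 0.998], [0.0, 0.998, 0.064], [-1.0, -0.0, 0.002]]
force: [-0.7, 0.5, 7.2]
gripper_width: 0.41
```

Request:
jog_arm:
  targets:
    - [[0,3,0,0,0,0],[0,4,0,0,0,0],[0,4,0,0,0,0],[0,4,0,0,0,0],[0,3,0,0,0,0]]

```text
clock: 11.9
position: [618.4, -25.5, 77.7]
tcp_rot: [[0.002, -0.063, 0.998], [-0.002, 0.998, 0.063], [-1.0, -0.002, 0.002]]
force: [0.1, -3.3, 6.4]
gripper_width: 0.413
```

Free: it moved 16 mm with about 3 N of resistance. I'll push the rest of the way home.

Request:
jog_arm:
  targets:
    - [[0,8,0,0,0,0],[0,10,0,0,0,0],[0,10,0,0,0,0],[0,10,0,0,0,0],[0,10,0,0,0,0]]

```text
clock: 12.32
position: [615.2, 22.2, 77.7]
tcp_rot: [[0.002, -0.063, 0.998], [-0.002, 0.998, 0.063], [-1.0, -0.002, 0.002]]
force: [-0.6, -4.3, 5.9]
gripper_width: 0.415
```

Request:
jog_arm:
  targets:
    - [[0,10,0,0,0,0],[0,10,0,0,0,0],[0,10,0,0,0,0],[0,8,0,0,0,0],[0,8,0,0,0,0]]

```text
clock: 12.73
position: [612.1, 68.4, 77.7]
tcp_rot: [[0.002, -0.063, 0.998], [-0.002, 0.998, 0.063], [-1.0, -0.002, 0.002]]
force: [-1.6, -3.9, 6.5]
gripper_width: 0.415
```

Request:
jog_arm:
  targets:
    - [[0,6,0,0,0,0],[0,6,0,0,0,0],[0,5,0,0,0,0],[0,4,0,0,0,0],[0,2,0,0,0,0]]

```text
clock: 13.15
position: [610.9, 87.8, 77.8]
tcp_rot: [[0.002, -0.062, 0.998], [-0.006, 0.998, 0.062], [-1.0, -0.006, 0.001]]
force: [-0.9, -12.6, 7.3]
gripper_width: 0.415
```

Request:
jog_arm:
  targets:
    - [[0,2,0,0,0,0],[0,0,0,0,0,0],[0,0,0,0,0,0]]

```text
clock: 13.4
position: [610.9, 87.8, 77.7]
tcp_rot: [[0.002, -0.06, 0.998], [-0.008, 0.998, 0.06], [-1.0, -0.008, 0.001]]
force: [-1.1, -12.0, 6.4]
gripper_width: 0.413
```

It travelled 130 mm and is against the stop. Release, lift straight up, and check.

Request:
jog_arm:
  targets:
    - [[0,0,0,0,0,0],[0,0,0,0,0,0],[0,0,0,0,0,0],[0,0,0,0,0,0],[0,0,0,0,0,0]]
  claw: 1

```text
clock: 13.82
position: [609.8, 95.7, 76.3]
tcp_rot: [[0.0, -0.065, 0.998], [0.001, 0.998, 0.065], [-1.0, 0.001, 0.0]]
force: [-0.5, 0.0, 0.3]
gripper_width: 1.002
```

Request:
jog_arm:
  targets:
    - [[-25,0,0,0,0,0],[-30,0,0,0,0,0],[-30,0,0,0,0,0],[-30,0,0,0,0,0],[0,0,0,0,0,0]]

```text
clock: 14.23
position: [613.8, 95.7, 197.3]
tcp_rot: [[0.011, -0.064, 0.998], [0.003, 0.998, 0.064], [-1.0, 0.002, 0.011]]
force: [1.4, -0.1, 0.4]
gripper_width: 1.002
```

Request:
jog_arm:
  targets:
    - [[0,-30,-30,0,0,0],[0,-30,-30,0,0,0],[0,-30,-30,0,0,0],[0,-30,-30,0,0,0],[0,0,0,0,0,0]]

```text
clock: 14.65
position: [491.9, -38.2, 190.8]
tcp_rot: [[-0.01, -0.054, 0.999], [-0.005, 0.999, 0.054], [-1.0, -0.004, -0.01]]
force: [-0.3, -1.0, -0.3]
gripper_width: 1.003
```

Request:
jog_arm:
  targets:
    - [[0,0,0,0,0,0],[0,0,0,0,0,0],[0,0,0,0,0,0],[0,0,0,0,0,0],[0,0,0,0,0,0]]

```text
clock: 15.07
position: [500.6, -29.2, 191.1]
tcp_rot: [[0.001, -0.066, 0.998], [0.001, 0.998, 0.066], [-1.0, 0.0, 0.001]]
force: [-0.1, 0.2, -0.0]
gripper_width: 0.997
```

```bash
python3 - <<'E'
from h import *
s=snap('side','s2.png')
b=blobs(s,(100,120,50),(125,255,255))[0];print(b)
print('expected knob centre home',proj(s,[610.9,88,87]))
im=cv2.imread('pics/s2.png');cv2.imwrite('pics/s2c.png',cv2.resize(im[70:370,200:440],(640,800))[:600])
E
```

```text
[([327, 172, 11, 19, 181], [332.2, 180.5])]
expected knob centre home (np.float64(332.1486827404042), np.float64(180.56604638612376))
```

View pics/s2c.png

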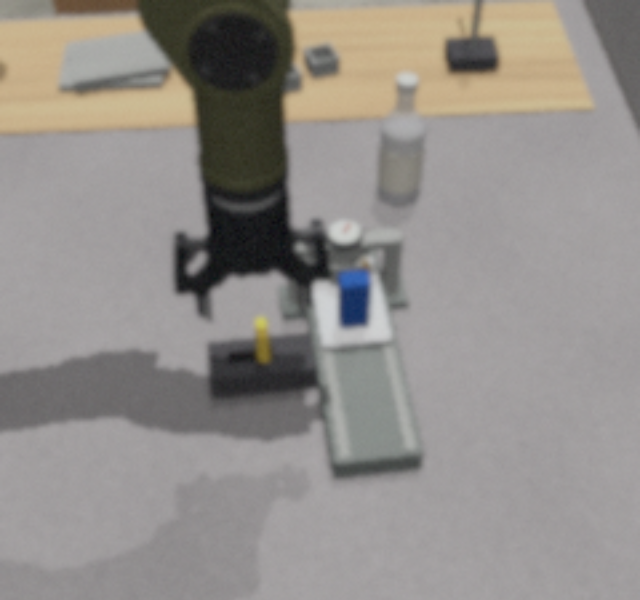

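The picture shows the carriage home with the clamped tube under the gate. The knob is at (332.2,180.5), as predicted for the stop, the bottle is upright, and the gripper is clear of everything.

```bash
python3 -c "
from h import *
print(job_done())"
```

```text
the job is handed in; nothing more can be done
None
```

The carriage is fully home against the rubber stop, and the job was handed in at about 15 s of the 54 s allowed.

- **Lock:** With the tab at its starting end, the carriage stopped dead after about 7 mm with 15 N on the wrist, so that end was the locking one. I pulled the carriage back to its parked stop and gripped the tab. It went 30 mm across to its other stop, and the top camera confirmed the move.
- **Run home:** The freed carriage slid with about 3–4 N of friction. It travelled 130 mm until the stop pushed back with about 12 N. I then let go and backed the arm away.
- **Last checks:** In the side view the knob sat at pixel (332.2, 180.5), against (332.1, 180.6) expected for fully home. The force on the gripper was about 0 N with it open and clear of everything. The bottle stood upright and looked untouched.
- **Not checked:** I did not re-measure the loose tube, the plate or the bottle at the end. The arm passed well clear of all three. No check failed or disagreed in a way that mattered, but the last top-camera knob reading showed only the blue bin because the arm hid the knob.

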